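# Set the parking-brake tensioner one tooth tighter through its access slot

## Task

Take the orange-handled adjusting pin from its wooden rack and, through the slot in the blue-lidded brake tensioner, push the star wheel one tooth on in the direction of the white arrow, so that the yellow pointer ends on the green sector. Then put the pin back upright in its rack hole, collar resting on the block. The red-lidded tensioner is already set: leave its pointer on green.

Things in the scene. Friction and masses are not known exactly. Their poses are not given: they have to be found in the camera images.
- tensioner_blue: Tensioner to adjust: fixed aluminium box, 160 x 160 x 44 mm, blue lid. Origin: centre of its underside, z up. Inside, an 8-tooth steel star wheel turns about the box's z axis: hub radius 34, tooth tips at 68; teeth radial, 9 wide, every 45 degrees, from z = 14 to 30; inner floor z = 4. On the lid a yellow pointer turns with the wheel; a green sector (11 degrees either side of box +x) is its goal.
- slot_blue (a point): Middle of the blue lid's access slot, at the lid's upper face (lid 4 mm thick): 50 mm from the wheel's axis, at box x = -50, y = 0, z = 44 mm; axes as the box's. The slot is 80 mm long along y, 24 mm wide. A white arrow beside it points to +y, the way the teeth in the slot must go. Pin tip 10 to 20 mm above the box's underside reaches the teeth.
- star_blue (a joint): Turn of the blue box's wheel, rad, growing clockwise seen from above; 0: pointer mid-green. Starts at -0.785 (one tooth short) +-0.14; stays where left, about 1 N to push. At 0 and -0.785 teeth stand 7.5 degrees before and 37.5 past the slot's middle. At -0.785 the gap behind the tooth to push is at slot y = -29 mm; pushing until the 9 mm pin's centre is at y = +27 gives 0, to the slot's end +0.1.
- star_red (a joint): The same for a like box with a red lid, the other brake's, which stands on the other side of the rack and is already set (within 5 degrees of 0, pointer on green).
- tool: Adjusting pin, loose, 80 to 170 g. Origin: lower tip, z up along the pin. Steel pin 9 mm thick, 45 mm long; round collar 44 mm wide (z = 45 to 51); orange square handle 20 x 20 mm, sides along x and y (z = 51 to 116). It starts upright in a fixed wooden block 70 x 70 x 55 mm, collar resting on it, tip 10 mm above the table, in the middle of a through hole 26 mm wide.
There are look-alikes about, which are no part of the job. Leave any turquoise look-alike of the tool alone.

How it is judged:
By the outcome, as a careful person would: the job done as asked, in the order asked, and still so for the second after the job is handed in, with the robot touching nothing.
It also fails if it takes over 42 s, if anything falls off the work surface, if the arm or the gripper's body presses on something with over 40 N, if the wrist force passes 120 N, or if a joint passes its speed limit or range.

## Robot

A 6-joint arm with a two-finger parallel gripper is mounted at the origin on the work surface. World frame = base frame: x ahead of the robot, y to its left, z up, the work surface at z = 0. Lengths are in m, angles in rad, forces in N, time in s.
With the tool pointing down it reaches from about 0.225 to 0.725 m from the base axis. Payload 3.1 kg.
Tool frame: the origin (TCP) lies on the centre line of the jaws, within the pads' length; the fingertips stand 14 mm ahead of it and the grasp point (between the pads) lies 5 mm behind it; z points along the fingers, y is the line along which they close (so a half turn about z gives the same grasp; the last joint's range is limited). The gripper opens to 85 mm and grips with 20 to 120 N. Pads are 22 mm wide; open, the fingers measure 114 mm over their backs; the gripper's body (76 mm by 85 mm) begins 54 mm behind the grasp point. The pads swing forward as they close: fully open they stand 13 mm farther back than shut.
Start: joints at [1.036, 0.048, 0.099, 1.622, 0, 1.443], TCP at [0.208, 0.482, 0.245] pointing down, gripper open.
Joint ranges: [-2.91, 2.91], [-0.99, 1.94], [-1.21, 1.42], [-2.12, 2.29], [-1.49, 1.47], [-3.14, 3.14]. Speed limits (rad/s): [2.79, 2.79, 3.14, 3.14, 3.14, 3.14].

## Interface

Orientations are given as a 3x3 rotation matrix whose columns are the frame's x, y, z axes.
In Python, from cell import robot gives the robot as it stands.
- The arm moves only by the shell command python3 -m creep 'ROWS' [FORCE]. ROWS is a JSON object of lists of equal length, an entry for each row: "rotation": the turn, a rotation vector about the tool's x, y, z in degrees, a list of three; "dp": the shift along the tool's x, y, z in m, a list of three; "gripper": the finger opening in m, from 0 to 0.0854. A call has 1 to 12 rows; each row shifts and turns the commanded pose from where the row before left it, along the tool's axes as they then stand; what a row does not reach is not made up. A row lasts 1/12 s, in which the tool goes at most 41.7 mm and 7.16 degrees, less where a joint would pass 70% of its speed; a pose out of reach is approached as far as the arm can. A call is refused whole if a number of a shift passes 0.0417 or a number of a turn 7.16, either way. A call with a gripper value outside its range is refused whole. The fingers move at their own pace and stop on an object; FORCE is the grip in N (left out, the last holds). Time passes only in rows, so rows that do not move let the fingers close. It gives the time, the measured TCP pose, the force, the opening and the grip force at its end, in the units of the state.
- robot.get_obs(): the state, without advancing time (a new reading comes with each control period).
- robot.grab_frame(name): name is "scene" or "top" or "wrist"; returns the picture (384x512x3 uint8, red, green, blue); there is no depth.
- robot.camera_info(name): a dict with "vertical_fov" (degrees; the focal length in pixels is half the picture's height over the tangent of half this angle, whatever the lens; pixels are square), "cx", "cy" (the principal point, pixels), "xyz" and "rotation" of the camera in the world; the wrist camera has in their place "hand_eye" (4x4, takes a point from camera to tool coordinates, whose origin is the TCP and whose axes are the flange's). Camera axes: x right, y down, z forward; pixel columns grow to the right and rows downward; lengths in m; the calibration is good to about 2 mm. The wrist camera is an equidistant fisheye: a pixel r from the principal point sees the ray r / f radians off the axis. A picture is of the moment at which its call begins: read the wrist's pose just before it. camera_info takes no time and is no camera call.
- robot.job_done(): hands the job in; it is judged then, once.
The state is a dict: "t": time; "joint_positions": joint angles; "qvel": joint speeds; "effort": joint torques, N m; "ee_pos": TCP position; "orientation": TCP orientation; "force": force on the tool from outside, world axes, zero at the start; "torque": the same for the moment, N m; "opening": finger opening in m; "gripper_force": force on a finger pad.
Only numpy, scipy, OpenCV 4.12 (cv2) and the standard library are available. Lean on these libraries where they do the work, as an engineer would, in place of code of your own. Each camera call takes 0.05 s, during which the arm holds its last target. There are 200 camera calls.

## Working session

There is one attempt and no reset: what is moved stays moved. The work goes in short steps, Python scripts to look and compute and a shell command to move; the robot and the scene stay as the last step left them, time stands still between calls to the robot, and variables do not carry over. Pictures are saved under pics/ and viewed, at most 10 in all, crops included, and the job is handed in when it is done.

```bash
mkdir -p pics
python3 - <<'E'
from cell import robot
import cv2,numpy as np
np.set_printoptions(precision=4,suppress=True)
for n in("top","scene"):
    i=robot.camera_info(n);print(n,i)
    cv2.imwrite(f"pics/{n}0.png",robot.grab_frame(n)[:,:,::-1])
o=robot.get_obs();print(o['t'],o['ee_pos'],o['orientation'],o['force'],o['opening'])
print(robot.camera_info("wrist"))
E
```

```text
top {'vertical_fov': 46.39675678912628, 'cx': 259.15140093618334, 'cy': 184.9348735664695, 'xyz': array([ 0.4147, -0.0037,  0.9017]), 'rotation': array([[ 0.0185, -0.9979,  0.0623],
       [-0.9998, -0.0191, -0.0089],
       [ 0.0101, -0.0622, -0.998 ]])}
scene {'vertical_fov': 55.71492680391834, 'cx': 254.58620523487835, 'cy': 189.00241298138658, 'xyz': array([0.8748, 0.1957, 0.6337]), 'rotation': array([[-0.4852,  0.6668, -0.5656],
       [ 0.8743,  0.3811, -0.3007],
       [ 0.0151, -0.6404, -0.7679]])}
0.1 [0.2075 0.4817 0.2442] [[-0.9184  0.3956 -0.0011]
 [ 0.3956  0.9184 -0.0019]
 [ 0.0003 -0.0022 -1.    ]] [-0.0666  0.1353  0.0702] 0.08538269357387143
{'vertical_fov': 65.70646984690485, 'cx': 258.38205848871513, 'cy': 191.80245204999576, 'hand_eye': array([[-0.0005, -0.95  , -0.3122,  0.08  ],
       [ 1.    , -0.0005, -0.    , -0.    ],
       [-0.0001, -0.3122,  0.95  , -0.1275],
       [ 0.    ,  0.    ,  0.    ,  1.    ]])}
```

View pics/top0.png

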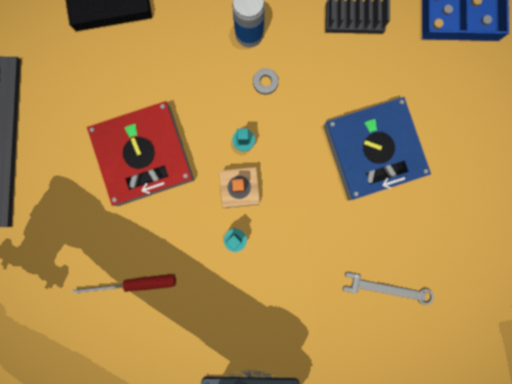

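View pics/scene0.png

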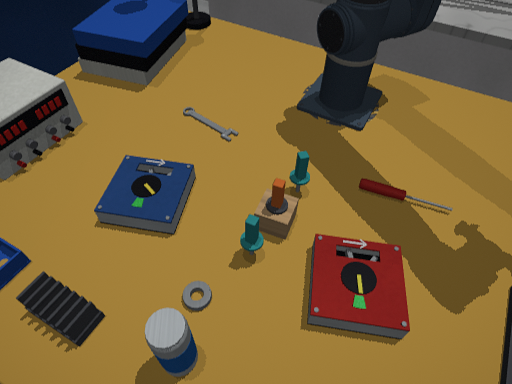

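The top view shows the orange handle at (238,186) in its block, with turquoise look-alikes at (244,138) and (235,239). The blue box is centred at (379,148), slot at about (387,173), and its pointer is about one tooth off green. The red box is at (139,152) and already on green. Next I'll measure these.

```bash
cat > h.py <<'E'
from cell import robot
import cv2,numpy as np
np.set_printoptions(precision=4,suppress=True)
def ray(n,uv):
    i=robot.camera_info(n);f=192/np.tan(np.radians(i['vertical_fov'])/2)
    if n!="wrist":
        d=i['rotation']@np.array([(uv[0]-i['cx'])/f,(uv[1]-i['cy'])/f,1]);return i['xyz'],d/np.linalg.norm(d)
    o=robot.get_obs();p=np.array([uv[0]-i['cx'],uv[1]-i['cy']]);r=np.hypot(*p)+1e-9;a=r/f
    d=np.r_[p/r*np.sin(a),np.cos(a)];H=i['hand_eye'];R=o['orientation']
    return R@H[:3,3]+o['ee_pos'],R@H[:3,:3]@d
def onz(n,uv,z):
    c,d=ray(n,uv);return c+d*(z-c[2])/d[2]
def mask(img,lo,hi,box=None):
    m=cv2.inRange(cv2.cvtColor(img,cv2.COLOR_RGB2HSV),lo,hi)
    if box:
        k=np.zeros_like(m);k[box[1]:box[3],box[0]:box[2]]=255;m&=k
    return m
def blob(m):
    c=cv2.findContours(m,cv2.RETR_EXTERNAL,cv2.CHAIN_APPROX_NONE)[0]
    return max(c,key=cv2.contourArea)
def cen(c):
    M=cv2.moments(c);return np.array([M['m10'],M['m01']])/M['m00']
E
python3 - <<'E'
from h import *
im=cv2.imread("pics/top0.png")[:,:,::-1].copy()
for name,lo,hi,box,z in[("orange",(3,150,120),(12,255,255),(215,160,265,215),.126),
  ("blue",(100,90,50),(130,255,255),(315,85,440,210),.044),("red",(170,120,80),(180,255,255),(80,90,200,215),.044),
  ("greenB",(50,100,100),(85,255,255),(355,110,390,140),.044),("yellowB",(24,150,150),(35,255,255),(355,130,395,160),.046),
  ("slotB",(0,0,0),(180,255,45),(362,155,412,190),.044),("block",(8,40,120),(22,150,255),(215,160,265,215),.055),
  ("turqA",(82,100,60),(96,255,255),(225,120,262,158),.07),("turqB",(82,100,60),(96,255,255),(215,220,255,258),.07)]:
    try:c=blob(mask(im,lo,hi,box))
    except Exception as e: print(name,'none');continue
    r=cv2.minAreaRect(c);b=cv2.boxPoints(r)
    w=np.array([onz("top",p,z)[:2] for p in b])
    e=np.diff(np.vstack([w,w[:1]]),axis=0)
    print(name,cv2.contourArea(c),"px",r[0],"w",onz("top",r[0],z)[:2],"sides",np.linalg.norm(e,axis=1)[:2],"ang",np.degrees(np.arctan2(e[:2,1],e[:2,0])), "cen",onz("top",cen(c),z)[:2])
i2=cv2.imread("pics/scene0.png")[:,:,::-1].copy()
c=blob(mask(i2,(3,150,100),(14,255,255),(260,165,295,215)));print(cen(c),onz("scene",cen(c),.095), c.reshape(-1,2).min(0),c.reshape(-1,2).max(0))
a=cv2.resize(im[95:210,315:440],None,fx=4,fy=4,interpolation=cv2.INTER_CUBIC)
b=cv2.resize(im[155:220,205:275],None,fx=4,fy=4,interpolation=cv2.INTER_CUBIC)
o=np.zeros((460,790,3),np.uint8);o[:,:500]=a;o[:260,505:785]=b
cv2.imwrite("pics/crop0.png",o[:,:,::-1])
E
```

```text
orange 121.0 px (237.5, 185.0) w [0.4623 0.0269] sides [0.0191 0.0209] ang [ -88.8945 -178.8098] cen [0.4623 0.0264]
blue 5734.0 px (377.800048828125, 147.39999389648438) w [ 0.5454 -0.2394] sides [0.1599 0.1584] ang [ -70.2919 -161.7243] cen [ 0.5504 -0.2363]
red 0.0 px (166.0, 171.0) w [0.4916 0.1677] sides [0. 0.] ang [0. 0.] cen [nan nan]
greenB 107.5 px (371.1499938964844, 125.44999694824219) w [ 0.588  -0.2264] sides [0.0223 0.024 ] ang [ -70.3361 -161.4734] cen [ 0.5886 -0.2262]
yellowB 47.5 px (372.8832092285156, 144.8211669921875) w [ 0.5499 -0.2293] sides [0.0075 0.0322] ang [ -19.5516 -109.044 ] cen [ 0.55   -0.2293]
slotB 106.5 px (379.0, 158.0) w [ 0.5248 -0.2418] sides [0.0465 0.0117] ang [ -88.8632 -179.9894] cen [ 0.5256 -0.2414]
block 1490.0 px (239.04953002929688, 186.99502563476562) w [0.463  0.0267] sides [0.0753 0.0755] ang [ -83.1398 -173.2351] cen [0.4628 0.0267]
turqA 340.0 px (243.00003051757812, 139.50001525878906) w [0.5513 0.0206] sides [0.0385 0.0386] ang [ -43.5127 -134.1209] cen [0.5515 0.0202]
turqB 338.5 px (235.0, 239.5) w [0.365  0.0315] sides [0.0369 0.0385] ang [ -88.9589 -178.8257] cen [0.3644 0.0318]
[278.62   182.8159] [0.4408 0.018  0.095 ] [273 178] [284 187]h.py:22: RuntimeWarning: invalid value encountered in divide
  M=cv2.moments(c);return np.array([M['m10'],M['m01']])/M['m00']
```

View pics/crop0.png

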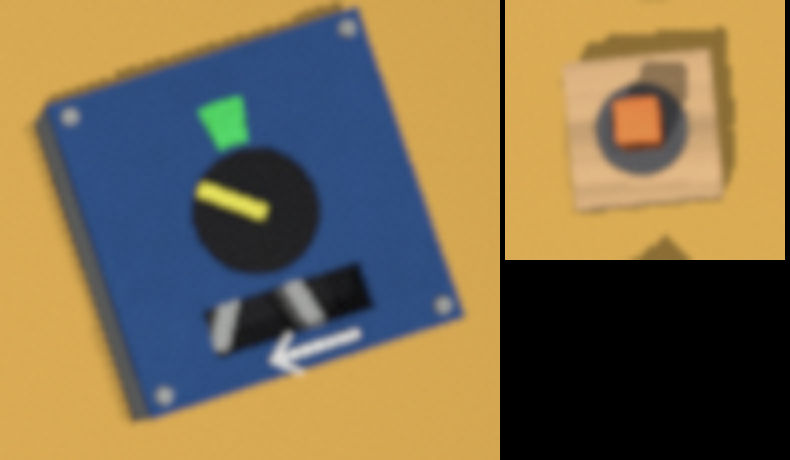

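The crop confirms the blue box yaw is about +18.7° and the middle tooth sits just behind the slot's middle. The rack yaw is about +6.8° with the tool at (0.4625, 0.027); the rack block, handle and lid sizes all agree with the given ones. I'll turn and move over the rack.

```bash
python3 -m creep '{"rotation":[[0,0,-6],[0,0,-6],[0,0,-6],[0,0,-6],[0,0,-6],[0,0,0],[0,0,0],[0,0,0],[0,0,0],[0,0,0],[0,0,0],[0,0,0]],"dp":[[0,0,0],[0,0,0],[0,0,0],[0,0,0],[0,0,0],[-0.0143,-0.0344,0],[-0.0143,-0.0344,0],[-0.0143,-0.0344,0],[-0.0143,-0.0344,0],[-0.0143,-0.0344,0],[-0.0143,-0.0344,0],[-0.0143,-0.0344,0]],"gripper":[0.0854,0.0854,0.0854,0.0854,0.0854,0.0854,0.0854,0.0854,0.0854,0.0854,0.0854,0.0854]}'
python3 -m creep '{"rotation":[[0,0,0],[0,0,0],[0,0,0],[0,0,0],[0,0,0],[0,0,0],[0,0,0],[0,0,0],[0,0,0]],"dp":[[-0.0143,-0.0344,0],[-0.0143,-0.0344,0],[-0.0143,-0.0344,0],[-0.0143,-0.0344,0],[-0.0143,-0.0344,0],[-0.0143,-0.0344,0],[-0.0143,-0.0344,0],[0,0,0],[0,0,0]],"gripper":[0.0854,0.0854,0.0854,0.0854,0.0854,0.0854,0.0854,0.0854,0.0854]}'
python3 - <<'E'
from h import *
o=robot.get_obs();print(o['ee_pos'],o['orientation'],o['t'],o['joint_positions'])
im=robot.grab_frame("wrist");cv2.imwrite("pics/w1.png",im[:,:,::-1])
c=blob(mask(im,(3,150,100),(14,255,255)));r=cv2.minAreaRect(c);print(r,cv2.contourArea(c),onz("wrist",r[0],.126),onz("wrist",r[0],.095))
E
```

```text
t: 1.1
ee_pos: [0.3354, 0.253, 0.2448]
orientation: [[-0.993, -0.117, -0.0], [-0.117, 0.993, -0.0], [0.0, -0.0, -1.0]]
force: [0.9, 0.7, 0.1]
opening: 0.0854
gripper_force: 0.0
t: 1.85
ee_pos: [0.4628, 0.0256, 0.2443]
orientation: [[-0.994, -0.112, -0.002], [-0.112, 0.994, 0.0], [0.002, 0.001, -1.0]]
force: [1.3, 0.4, -0.3]
opening: 0.0853
gripper_force: 0.0
[0.4628 0.0256 0.2443] [[-0.9937 -0.1125 -0.0022]
 [-0.1125  0.9937  0.0004]
 [ 0.0021  0.0007 -1.    ]] 1.85 [-0.0898 -0.1096 -0.0566  1.626   0.0002 -0.2025]
((261.0, 184.5), (35.0, 22.0), 90.0) 669.0 [0.4561 0.0283 0.126 ] [0.4652 0.0297 0.095 ]
```

View pics/w1.png

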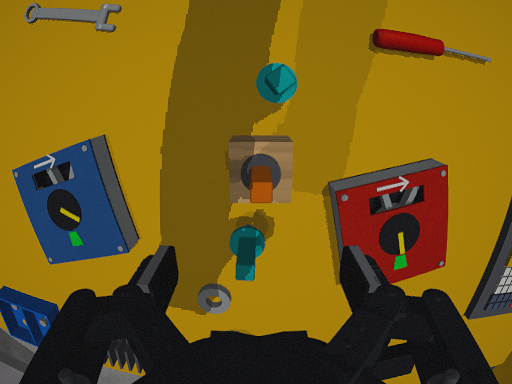

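The handle's top face is at about (261,192), square to the image and centred between the fingers. That agrees with the top view to within 2 mm, so I'll descend and grip.

```bash
python3 -m creep '{"rotation":[[0,0,0],[0,0,0],[0,0,0],[0,0,0],[0,0,0],[0,0,0],[0,0,0],[0,0,0]],"dp":[[0,0.002,0.025],[0,0,0.025],[0,0,0.025],[0,0,0.025],[0,0,0.025],[0,0,0.02],[0,0,0.009],[0,0,0]],"gripper":[0.0854,0.0854,0.0854,0.0854,0.0854,0.0854,0.0854,0.0854]}'
python3 -m creep '{"rotation":[[0,0,0],[0,0,0],[0,0,0],[0,0,0],[0,0,0],[0,0,0],[0,0,0],[0,0,0],[0,0,0],[0,0,0]],"dp":[[0,0,0],[0,0,0],[0,0,0],[0,0,0],[0,0,0],[0,0,0],[0,0,0],[0,0,0],[0,0,0],[0,0,0]],"gripper":[0.01,0.01,0.01,0.01,0.01,0.01,0.01,0.01,0.01,0.01]}' 60
```

```text
t: 2.57
ee_pos: [0.4597, 0.0306, 0.0886]
orientation: [[-0.993, -0.119, -0.006], [-0.119, 0.993, 0.001], [0.006, 0.001, -1.0]]
force: [-0.3, 0.2, 0.8]
opening: 0.0855
gripper_force: 0.0
t: 3.4
ee_pos: [0.4634, 0.029, 0.0925]
orientation: [[-0.993, -0.116, 0.002], [-0.116, 0.993, -0.0], [-0.002, -0.0, -1.0]]
force: [0.8, 0.3, 5.0]
opening: 0.019
gripper_force: 59.3
```

```bash
python3 -m creep '{"rotation":[[0,0,0],[0,0,0],[0,0,0],[0,0,0],[0,0,0],[0,0,0],[0,0,0],[0,0,0],[0,0,0],[0,0,0],[0,0,0],[0,0,0]],"dp":[[0,0,-0.02],[0,0,-0.028],[0,0,-0.027],[0,0,0],[-0.0008,-0.036,0],[-0.0008,-0.04,0],[-0.0008,-0.04,0],[-0.0008,-0.04,0],[-0.0008,-0.04,0],[-0.0008,-0.04,0],[-0.0008,-0.04,0],[-0.0008,-0.04,0]],"gripper":[0.01,0.01,0.01,0.01,0.01,0.01,0.01,0.01,0.01,0.01,0.01,0.01]}'
python3 -m creep '{"rotation":[[0,0,0],[0,0,0],[0,0,0],[0,0,0]],"dp":[[0,0,0],[0,0,0],[0,0,0],[0,0,0]],"gripper":[0.01,0.01,0.01,0.01]}'
python3 - <<'E'
from h import *
o=robot.get_obs();print(o['ee_pos'],o['t'])
t=robot.grab_frame("top");w=robot.grab_frame("wrist");s=robot.grab_frame("scene")
for n,i in(("t2",t),("w2",w),("s2",s)):cv2.imwrite(f"pics/{n}.png",i[:,:,::-1])
a=cv2.resize(s[140:250,80:230],None,fx=2.6,fy=2.6,interpolation=cv2.INTER_CUBIC)
o=np.zeros((600,800,3),np.uint8);o[:286,:390]=a
b=cv2.resize(t[95:210,315:440],None,fx=2.6,fy=2.6,interpolation=cv2.INTER_CUBIC);o[:b.shape[0],400:400+b.shape[1]]=b
c=w[90:384,100:400];o[300:594,:300]=c
cv2.imwrite("pics/m2.png",o[:,:,::-1])
E
```

```text
t: 4.4
ee_pos: [0.5047, -0.2854, 0.1643]
orientation: [[-0.993, -0.116, -0.002], [-0.116, 0.993, 0.002], [0.002, 0.002, -1.0]]
force: [0.7, 0.1, -1.3]
opening: 0.0195
gripper_force: 59.1
t: 4.73
ee_pos: [0.5052, -0.2825, 0.1655]
orientation: [[-0.993, -0.118, -0.002], [-0.118, 0.993, 0.002], [0.001, 0.002, -1.0]]
force: [0.3, 0.3, -2.0]
opening: 0.0195
gripper_force: 59.5
[ 0.5052 -0.2825  0.1655] 4.7333
```

View pics/m2.png

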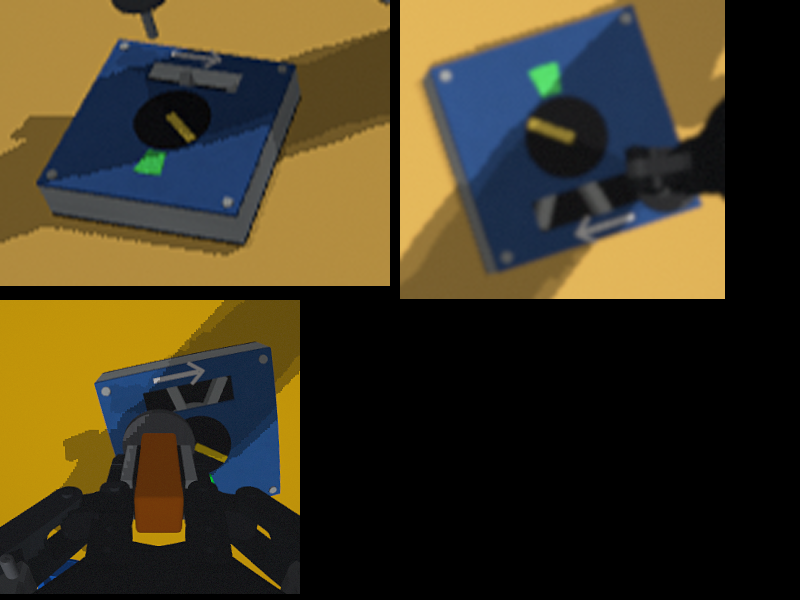

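The pin tip shows in the scene view at about (138.5,154), and the slot's middle is at about (155,170) there and (289,185) in the wrist view. I'll cross-check the tip and the slot by ray casting.

Run:
```python
from h import *
tip=onz("scene",(138.5,154.2),.083);print("tip",tip)
for n,uv in(("scene",(155,170)),("wrist",(289,185)),("top",(387.2,172.3))):print(n,"slot",onz(n,uv,.044))
C=onz("top",(378.5,147.6),.044);print("C",C)
# lid corner screws, wrist picture
sc=np.array([onz("wrist",(x+100,y-210),.044)[:2] for x,y in((106,391),(263,359),(273,490))]);print(sc,np.linalg.norm(np.diff(sc,axis=0),axis=1),"C",(sc[0]+sc[2])/2)
st=np.array([onz("top",(x/4+315,y/4+95),.044)[:2] for x,y in((70,117),(347,28),(443,305),(165,396))]);print("C top screws",st.mean(0),np.degrees(np.arctan2(*(st[0]-st[3])[::-1])),np.degrees(np.arctan2(*(st[1]-st[2])[::-1])))
```

```text
tip [ 0.5075 -0.2816  0.083 ]
scene slot [ 0.5015 -0.2517  0.044 ]
wrist slot [ 0.4984 -0.2563  0.044 ]
top slot [ 0.4974 -0.2577  0.044 ]
C [ 0.545  -0.2408  0.044 ]
[[ 0.5033 -0.3296]
 [ 0.4572 -0.195 ]
 [ 0.5925 -0.1481]] [0.1422 0.1432] C [ 0.5479 -0.2388]
C top screws [ 0.5449 -0.2419] 19.19948974994433 18.98609060011984
```

```bash
python3 -m creep '{"rotation":[[0,0,0],[0,0,0],[0,0,0],[0,0,0],[0,0,0]],"dp":[[-0.0033,-0.0008,0.01],[0,0,0.015],[0,0,0.012],[0,0,0.008],[0,0,0]],"gripper":[0.01,0.01,0.01,0.01,0.01]}'
```

```text
t: 5.3
ee_pos: [0.5074, -0.2828, 0.1179]
orientation: [[-0.993, -0.117, -0.005], [-0.117, 0.993, 0.003], [0.004, 0.004, -1.0]]
force: [-0.7, 0.1, -2.7]
opening: 0.0194
gripper_force: 59.5
```

```bash
python3 -m creep '{"rotation":[[0,0,0],[0,0,0],[0,0,0],[0,0,0]],"dp":[[0,0,0.008],[0,0,0.008],[0,0,0.003],[0,0,0]],"gripper":[0.01,0.01,0.01,0.01]}'
```

```text
t: 5.63
ee_pos: [0.5084, -0.284, 0.1011]
orientation: [[-0.993, -0.116, -0.002], [-0.116, 0.993, 0.001], [0.001, 0.001, -1.0]]
force: [-0.6, 0.6, -1.2]
opening: 0.0195
gripper_force: 59.6
```

Run:
```python
from h import *
o=robot.get_obs();print(o['ee_pos'],o['t'],o['force'])
t=robot.grab_frame("top");w=robot.grab_frame("wrist");s=robot.grab_frame("scene")
o=np.zeros((600,800,3),np.uint8)
a=cv2.resize(s[140:250,80:230],None,fx=2.6,fy=2.6,interpolation=cv2.INTER_CUBIC);o[:286,:390]=a
b=cv2.resize(t[95:210,315:440],None,fx=2.6,fy=2.6,interpolation=cv2.INTER_CUBIC);o[:b.shape[0],400:400+b.shape[1]]=b
c=w[90:384,100:400];o[300:594,:300]=c
cv2.imwrite("pics/m3.png",o[:,:,::-1])
```

```text
[ 0.5084 -0.284   0.1011] 5.6333 [-0.5911  0.6266 -1.2021]
```

View pics/m3.png

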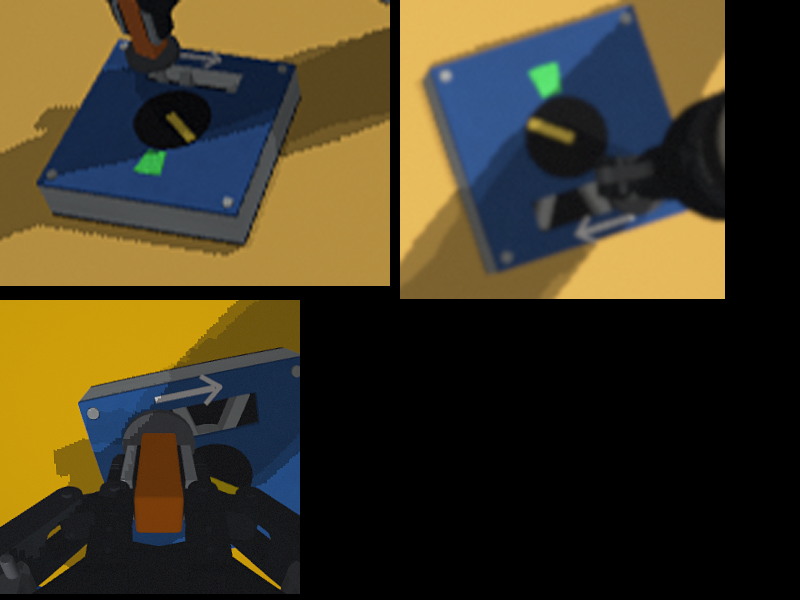

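The pin is through the slot, tip about 18 mm up and with no contact force. I'll go 3 mm deeper and push along the arrow.

```bash
python3 -m creep '{"rotation":[[0,0,0],[0,0,0],[0,0,0],[0,0,0],[0,0,0],[0,0,0],[0,0,0],[0,0,0],[0,0,0],[0,0,0]],"dp":[[0,0,0.003],[0.0015,0.0069,0],[0.0015,0.0069,0],[0.0015,0.0069,0],[0.0015,0.0069,0],[0.0015,0.0069,0],[0.0015,0.0069,0],[0.0015,0.0069,0],[0,0,0],[0,0,0]],"gripper":[0.01,0.01,0.01,0.01,0.01,0.01,0.01,0.01,0.01,0.01]}'
```

```text
t: 6.62
ee_pos: [0.4926, -0.2364, 0.0992]
orientation: [[-0.993, -0.117, -0.001], [-0.117, 0.993, 0.002], [0.0, 0.002, -1.0]]
force: [-0.2, -0.2, -1.3]
opening: 0.0192
gripper_force: 59.6
```

```bash
python3 -m creep '{"rotation":[[0,0,0],[0,0,0],[0,0,0],[0,0,0]],"dp":[[0.0007,0.0035,0],[0.0007,0.0035,0],[0,0,0],[0,0,0]],"gripper":[0.01,0.01,0.01,0.01]}'
python3 - <<'E'
from h import *
t=robot.grab_frame("top");w=robot.grab_frame("wrist");s=robot.grab_frame("scene")
o=np.zeros((600,800,3),np.uint8)
a=cv2.resize(s[140:250,80:230],None,fx=2.6,fy=2.6,interpolation=cv2.INTER_CUBIC);o[:286,:390]=a
b=cv2.resize(t[95:210,315:440],None,fx=2.6,fy=2.6,interpolation=cv2.INTER_CUBIC);o[:b.shape[0],400:400+b.shape[1]]=b
c=w[90:384,100:400];o[300:594,:300]=c
cv2.imwrite("pics/m4.png",o[:,:,::-1])
for n,i,box in(("scene",s,(120,180,170,225)),("top",t,(355,110,400,165))):
  for k,lo,hi in(("y",(20,120,60),(35,255,255)),("g",(45,90,60),(85,255,255))):
    try:
        m=mask(i,lo,hi,box);p=np.array([onz(n,q,.044)[:2] for q in np.argwhere(m>0)[:,::-1]]);u=np.linalg.svd(p-p.mean(0))[2][0]
        print(n,k,len(p),p.mean(0),"axis",np.degrees(np.arctan2(u[1],u[0])),"from C",np.degrees(np.arctan2(*(p.mean(0)-[.546,-.2405])[::-1])))
    except Exception as e:print(n,k,e)
E
```

```text
t: 6.95
ee_pos: [0.4905, -0.2304, 0.0992]
orientation: [[-0.993, -0.117, -0.0], [-0.117, 0.993, 0.001], [0.0, 0.001, -1.0]]
force: [0.6, 0.3, -1.8]
opening: 0.0194
gripper_force: 59.6
scene y 55 [ 0.5572 -0.2373] axis 20.685700765679982 from C 15.805446853072274
scene g 87 [ 0.589  -0.2253] axis 13.495271397056587 from C 19.472292371758325
top y 107 [ 0.5571 -0.2374] axis -160.44501036914465 from C 15.560748138485943
top g 125 [ 0.5886 -0.2264] axis -172.39044627233963 from C 18.34288912091409
```

View pics/m4.png

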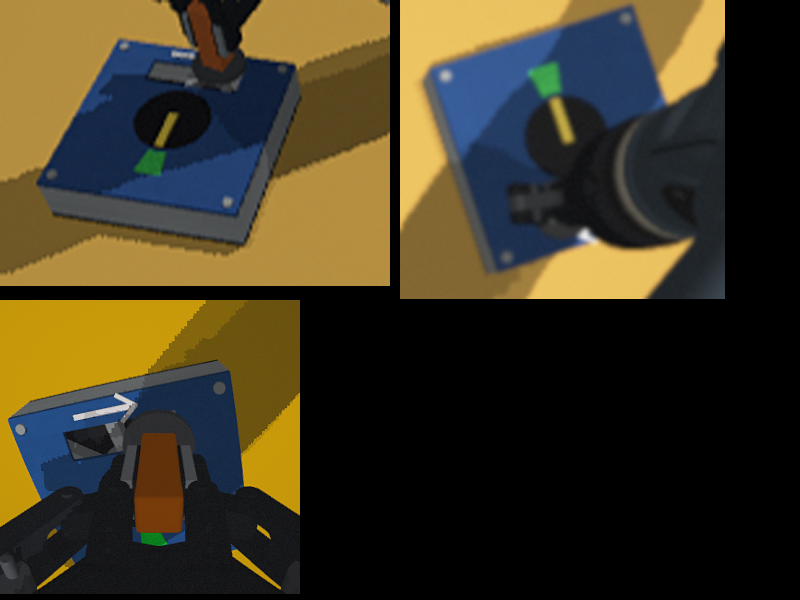

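The pointer lies on green in both views, with axis at about 20° against 19° for the sector. I'll back off 4 mm, lift out and return over the rack.

```bash
python3 -m creep '{"rotation":[[0,0,0],[0,0,0],[0,0,0],[0,0,0],[0,0,0],[0,0,0],[0,0,0]],"dp":[[-0.001,-0.004,0],[0,0,0],[0,0,-0.008],[0,0,-0.02],[0,0,-0.025],[0,0,-0.02],[0,0,0]],"gripper":[0.01,0.01,0.01,0.01,0.01,0.01,0.01]}'
python3 -m creep '{"rotation":[[0,0,0],[0,0,0],[0,0,0],[0,0,0],[0,0,0],[0,0,0],[0,0,0],[0,0,0],[0,0,0],[0,0,0],[0,0,0],[0,0,0]],"dp":[[0,0.02,0],[-0.0005,0.035,0],[-0.0005,0.035,0],[-0.0005,0.035,0],[-0.0005,0.035,0],[-0.0005,0.035,0],[-0.0005,0.035,0],[-0.0005,0.0345,0],[0,0,0],[0,0,0],[0,0,0],[0,0,0]],"gripper":[0.01,0.01,0.01,0.01,0.01,0.01,0.01,0.01,0.01,0.01,0.01,0.01]}'
python3 - <<'E'
from h import *
t=robot.grab_frame("top");w=robot.grab_frame("wrist");s=robot.grab_frame("scene")
print(robot.get_obs()['ee_pos'])
o=np.zeros((600,800,3),np.uint8)
a=cv2.resize(s[150:250,230:350],None,fx=3,fy=3,interpolation=cv2.INTER_CUBIC);o[:300,:360]=a
b=cv2.resize(t[95:210,315:440],None,fx=2.6,fy=2.6,interpolation=cv2.INTER_CUBIC);o[:b.shape[0],400:400+b.shape[1]]=b
c=w[90:384,100:400];o[300:594,:300]=c
cv2.imwrite("pics/m5.png",o[:,:,::-1])
E
```

```text
t: 7.68
ee_pos: [0.4948, -0.2364, 0.1785]
orientation: [[-0.993, -0.116, 0.008], [-0.116, 0.993, -0.005], [-0.008, -0.006, -1.0]]
force: [0.7, -0.8, -0.8]
opening: 0.0194
gripper_force: 59.7
t: 8.68
ee_pos: [0.4649, 0.0275, 0.172]
orientation: [[-0.993, -0.115, -0.0], [-0.115, 0.993, -0.0], [0.0, -0.0, -1.0]]
force: [0.0, -0.5, -0.8]
opening: 0.0195
gripper_force: 59.8
[0.465  0.0273 0.1722]
```

View pics/m5.png

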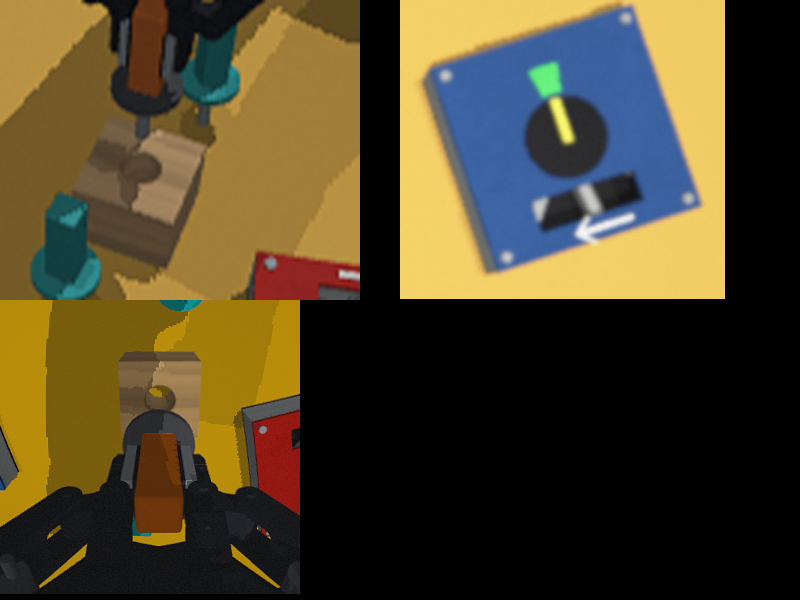

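The pointer stays centred on green. The tip at scene pixel (277,195) hangs over the hole at (278,205).

```bash
python3 - <<'E'
from h import *
print(onz("scene",(277.3,195),.0895),onz("scene",(277.7,205.3),.055),onz("wrist",(259.5,188),.055))
E
python3 -m creep '{"rotation":[[0,0,0],[0,0,0],[0,0,0],[0,0,0]],"dp":[[0.0013,0.0017,0.015],[0,0,0.02],[0,0,0.015],[0,0,0]],"gripper":[0.01,0.01,0.01,0.01]}'
```

```text
[0.4654 0.0279 0.0895] [0.4627 0.0299 0.055 ] [0.4619 0.0277 0.055 ]
t: 9.17
ee_pos: [0.4608, 0.0293, 0.1186]
orientation: [[-0.993, -0.115, -0.007], [-0.115, 0.993, 0.0], [0.007, 0.001, -1.0]]
force: [-0.7, -0.3, -1.7]
opening: 0.0192
gripper_force: 59.7
```

```bash
python3 -m creep '{"rotation":[[0,0,0],[0,0,0],[0,0,0],[0,0,0],[0,0,0],[0,0,0]],"dp":[[0,0,0.01],[0,0,0.01],[0,0,0.006],[0,0,0],[0,0,0],[0,0,0]],"gripper":[0.01,0.01,0.01,0.01,0.01,0.01]}'
```

```text
t: 9.67
ee_pos: [0.4638, 0.0299, 0.0968]
orientation: [[-0.993, -0.117, 0.001], [-0.117, 0.993, -0.0], [-0.001, -0.0, -1.0]]
force: [-0.7, 0.9, -2.0]
opening: 0.0192
gripper_force: 59.8
```

```bash
python3 -m creep '{"rotation":[[0,0,0],[0,0,0],[0,0,0],[0,0,0],[0,0,0]],"dp":[[0,0,0.002],[0,0,0.002],[0,0,0],[0,0,0],[0,0,0]],"gripper":[0.01,0.01,0.01,0.01,0.01]}'
```

```text
t: 10.08
ee_pos: [0.4635, 0.03, 0.0925]
orientation: [[-0.993, -0.117, 0.0], [-0.117, 0.993, 0.0], [-0.0, -0.0, -1.0]]
force: [-0.1, -0.7, -1.4]
opening: 0.0194
gripper_force: 59.9
```

```bash
python3 -m creep '{"rotation":[[0,0,0],[0,0,0],[0,0,0],[0,0,0]],"dp":[[0,0,0.001],[0,0,0.001],[0,0,0],[0,0,0]],"gripper":[0.01,0.01,0.01,0.01]}'
```

```text
t: 10.42
ee_pos: [0.4636, 0.03, 0.0925]
orientation: [[-0.993, -0.117, 0.001], [-0.117, 0.993, -0.0], [-0.001, -0.0, -1.0]]
force: [-3.7, -0.3, 8.5]
opening: 0.0194
gripper_force: 61.3
```

Contact: the collar is on the block at the original height. I'll release it and retreat.

```bash
python3 -m creep '{"rotation":[[0,0,0],[0,0,0],[0,0,0],[0,0,0],[0,0,0],[0,0,0],[0,0,0],[0,0,0],[0,0,0],[0,0,0],[0,0,0],[0,0,0]],"dp":[[0,0,-0.001],[0,0,0],[0,0,0],[0,0,0],[0,0,0],[0,0,0],[0,0,0],[0,0,0],[0,0,-0.01],[0,0,-0.03],[0,0,-0.04],[0,0,-0.04]],"gripper":[0.05,0.08,0.08,0.08,0.08,0.08,0.08,0.08,0.08,0.08,0.08,0.08]}'
python3 -m creep '{"rotation":[[0,0,0],[0,0,0],[0,0,0],[0,0,0],[0,0,0],[0,0,0]],"dp":[[-0.02,0,-0.03],[0,0,0],[0,0,0],[0,0,0],[0,0,0],[0,0,0]],"gripper":[0.08,0.08,0.08,0.08,0.08,0.08]}'
python3 - <<'E'
from h import *
s=robot.grab_frame("scene");w=robot.grab_frame("wrist")
o=np.zeros((584,800,3),np.uint8)
o[:384,:512]=w
o[384:584,:240]=cv2.resize(s[150:250,230:350],None,fx=2,fy=2)
o[384:584,250:490]=cv2.resize(s[150:250,90:210],None,fx=2,fy=2)
o[384:584,500:740]=cv2.resize(s[230:330,300:420],None,fx=2,fy=2)
cv2.imwrite("pics/m6.png",o[:,:,::-1])
E
```

```text
t: 11.42
ee_pos: [0.4622, 0.0301, 0.2122]
orientation: [[-0.993, -0.117, -0.003], [-0.117, 0.993, 0.0], [0.003, 0.001, -1.0]]
force: [1.2, -0.6, 1.1]
opening: 0.0799
gripper_force: 0.0
t: 11.92
ee_pos: [0.4819, 0.0324, 0.2395]
orientation: [[-0.993, -0.117, -0.004], [-0.117, 0.993, 0.0], [0.004, 0.001, -1.0]]
force: [0.0, 0.8, -0.1]
opening: 0.0801
gripper_force: 0.0
```

View pics/m6.png

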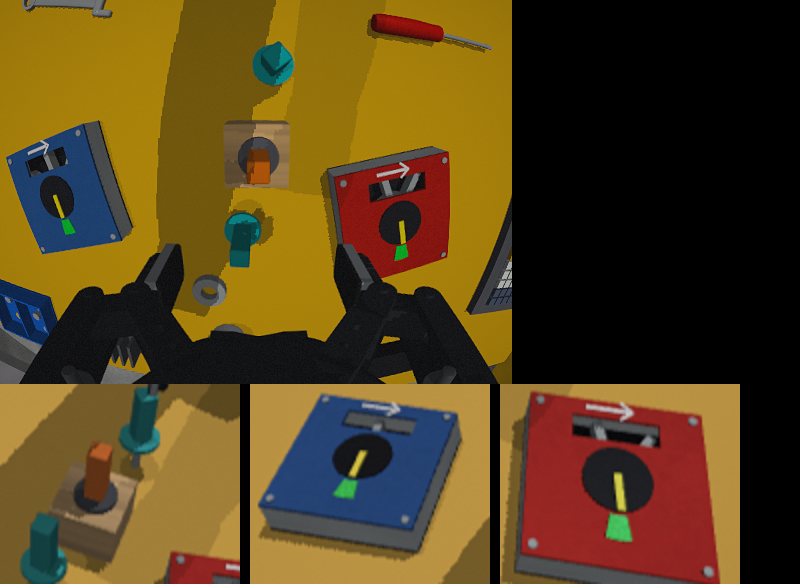

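The pin stands upright with its collar on the block, both pointers are on green, and the gripper is clear. I'll hand it in.

```bash
python3 -c "
from cell import robot
print(robot.job_done())"
```

```text
the job is handed in; nothing more can be done
None
```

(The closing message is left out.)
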